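Let a puppet's set of three wooden balls out of the feeder

TASK

The next puppet needs its three plain wooden balls, head and two hands: let one set of three out of the plain-ball feeder. With the fingertips press the blue pad of that feeder's rocking lever right down, keep it down until the three front balls have rolled out under the raised gate and into the tray, then let the lever come all the way back up, so that the gate is shut in front of the two that remain. Let out only that one set, do not touch the gate or any ball, and leave the red-ball feeder and everything else on the table alone.

Things in the scene. Friction and masses are not known exactly. Their poses are not given: they have to be found in the camera images.
- plain_feeder: the ball feeder that holds the five plain light-wood balls: plywood base board 360 x 100 mm, on it a sloping aluminium channel (35 mm wide inside, falling 0.16 rad towards the tray) with a rocking lever over it, and a cork-floored catch tray at the low end. Fixed to the table. Origin under the middle of the board, at table height; its x axis runs level up the channel, away from the tray; y across it
- red_feeder: the second, identical feeder, holding three red balls; same origin and axes. To be left alone
- plain_lever (a joint): rocking lever of the plain-ball feeder, rad: 0 at rest (pad up, gate down), 0.42 when the pad is fully down on its stop and the gate is fully up. A return spring brings it back to 0 when let go; the press takes about 2 N at the start and 5 N at the stop. From about 0.35 the gate clears the balls
- red_lever (a joint): rocking lever of the red-ball feeder, same values; 0 at rest
- plain_pad_top (a point): middle of the top face of the plain feeder's press pad: blue pad with a black rubber face, 44 mm (along the feeder's x) x 36 mm x 8 mm, on the raised (up-channel) end of its lever. It faces nearly straight up (tilts 0.21 rad to either side of level over its stroke) and is the highest point of the feeder, about 155 mm above the table at rest; nothing stands above it (part plain_lever_c5). Fully pressed it is about 38 mm lower and 19 mm further along the feeder's +x
- red_pad_top (a point): the same point of the red-ball feeder's press pad
- plain_hinge (a point): pivot of the plain feeder's lever, on the lever's middle line; the lever turns about the feeder's y axis through this point, the pad end going down as the joint grows
- plain_gate_edge (a point): middle of the lower edge of the orange gate plate, 30 mm wide x 36 mm tall x 4 mm, on the low end of the lever; it hangs in front of the first plain ball and rises about 18 mm when the pad goes down (part plain_lever_c4)
- plain_tray (a point): middle of the cork floor of the plain feeder's catch tray: inside 120 mm along the feeder's x, 86 mm across, its floor sloping a little to one front corner, outer walls 50 mm above the table
- plain_ball1_center (a point): centre of plain light-wood ball 1, 32 mm in diameter, about 13 g; number 1 in the queue behind the gate (1 is at the gate)
- plain_ball2_center (a point): centre of plain light-wood ball 2, 32 mm in diameter, about 13 g; number 2 in the queue behind the gate (1 is at the gate)
- plain_ball3_center (a point): centre of plain light-wood ball 3, 32 mm in diameter, about 13 g; number 3 in the queue behind the gate (1 is at the gate)
- plain_ball4_center (a point): centre of plain light-wood ball 4, 32 mm in diameter, about 13 g; number 4 in the queue behind the gate (1 is at the gate). A steel finger under the lever drops between balls 3 and 4 as the pad goes down, so one full press passes balls 1 to 3 only; they need about 1.5 s with the gate up. When the lever comes back up, balls 4 and 5 roll on to the gate
- plain_ball5_center (a point): centre of plain light-wood ball 5, 32 mm in diameter, about 13 g; number 5 in the queue behind the gate (1 is at the gate)
- red_ball1_center (a point): centre of red ball 1 in the other feeder, 32 mm in diameter
- red_ball2_center (a point): centre of red ball 2 in the other feeder, 32 mm in diameter
- red_ball3_center (a point): centre of red ball 3 in the other feeder, 32 mm in diameter
- glue: glue bottle, white with an orange cap, 54 mm across, 140 mm tall. A bystander; origin under its middle
- spool: yellow thread spool standing on end, 44 mm across, 50 mm tall, between the two feeders. A bystander; origin under its middle
- paint_jar: green paint jar with a white lid, 60 mm across, 70 mm tall. A bystander; origin under its middle
- round_blank: turned round of brown wood lying flat, 80 mm across, 18 mm thick. A bystander; origin under its middle
- screwdriver: screwdriver lying on the table. A bystander; origin under its middle
- staple_gun: grey hand staple gun lying on its side, about 165 x 100 mm, 30 mm thick. A bystander; origin under its middle
There are look-alikes about, which are no part of the job. Leave any green or orange look-alike of the part that bears plain_ball5_center alone.

How it is judged:
By the outcome, as a careful person would: the job done as asked, in the order asked, and still so for the second after the job is handed in, with the robot touching nothing.
It also fails if it takes over 38 s, if anything falls off the work surface, if the arm or the gripper's body presses on something with over 40 N, if the wrist force passes 120 N, or if a joint passes its speed limit or range.

ROBOT

A 6-joint arm with a two-finger parallel gripper is mounted at the origin on the work surface. World frame = base frame: x ahead of the robot, y to its left, z up, the work surface at z = 0. Lengths are in m, angles in rad, forces in N, time in s.
With the tool pointing down it reaches from about 0.4 to 0.925 m from the base axis. Payload 12.5 kg.
Tool frame: the origin (TCP) lies midway between the tips of the shut fingers; the grasp point (between the pads) lies 19 mm behind it (tcp_to_grasp is the distance from the TCP to the grasp point, in m); z points along the fingers, x is the direction in which the jaws open and shut, and the axes are right-handed (so a half turn about z gives the same grasp; the last joint's range is limited). The gripper opens to 95 mm and grips with 3 to 60 N. Pads are 20 mm wide; open, the fingers measure 119 mm over their backs; the gripper's body (75 mm by 180 mm) begins 59 mm behind the grasp point.
Start: joints at [1, 0.491, 1.559, -0, 1.092, -0.106], TCP at [0.28, 0.559, 0.215] pointing down, gripper open.
Joint ranges: [-3.1, 3.1], [-0.84, 2.19], [0.05, 2.79], [-1.13, 4.28], [0.06, 2.93], [-2.69, 2.69]. Speed limits (rad/s): [2.22, 2.22, 2.79, 3.14, 3.14, 3.14].

INTERFACE

Orientations are given as a unit quaternion [w, x, y, z].
In Python, from bench import * gives the robot as it stands.
- The arm moves only by the tool move_arm, never from a script. Its argument "increments" is a list of rows, each an object of numbers: "hand": the opening, from 0 (shut) to 1 (fully open); "dx", "dy", "dz": the shift along the tool's x, y, z in mm; "rx", "ry", "rz": the turn, a rotation vector about the tool's x, y, z in units of 8 degrees (1.0 is 8 degrees). A call has 1 to 20 rows; each row is the pose to reach, as a shift and turn from the pose measured when the call began, along the tool's axes at that moment; what a row does not reach only later rows make up. A row lasts 1/10 s, in which the tool goes at most 50 mm and 8.59 degrees, less where a joint would pass 70% of its speed; a pose out of reach is approached as far as the arm can. A call with a gripper value outside its range is refused whole. The fingers move at their own pace and stop on an object; "newtons" is the grip in N (left out, the last holds). Time passes only in rows, so rows that repeat a pose let the fingers close. It gives the time, the measured TCP pose, the force and the opening at its end, in the units of the state.
- get_obs(): the state, without advancing time (a new reading comes with each control period).
- snapshot(name): name is "scene" or "top" or "wrist"; returns a dict with "pixels" (384x512x3 uint8, blue, green, red), "range_z" (384x512 float32, m along the optical axis (not along the pixel's ray), 0 where there is no reading), "K" (3x3 intrinsics, pixels), "R" (3x3) and "t" (3): a world point X has camera coordinates R X + t. Camera axes: x right, y down, z forward; pixel columns grow to the right and rows downward; lengths in m; the calibration is good to about 2 mm. The wrist camera is an equidistant fisheye: a pixel r from the principal point sees the ray r / f radians off the axis. A picture is of the moment at which its call begins.
- sign_off(): hands the job in, once; it reports no verdict.
The state is a dict: "clock": time; "joint_positions": joint angles; "qvel": joint speeds; "effort": joint torques, N m; "ee_pos": TCP position; "orientation": TCP orientation; "contact_force": force on the tool from outside, world axes, zero at the start; "ft_torque": the same for the moment, N m; "width": opening from 0.0 (shut) to 1.0 (fully open).
Only numpy, scipy, OpenCV 4.12 (cv2) and the standard library are available. Lean on these libraries where they do the work, as an engineer would, in place of code of your own. Each camera call takes 0.05 s, during which the arm holds its last target.

## Working session

There is one attempt and no reset: what is moved stays moved. The work goes in short steps, Python scripts to look and compute and a tool call to move; the robot and the scene stay as the last step left them, time stands still between calls to the robot, and variables do not carry over. Pictures are saved under pics/ and viewed, and the job is handed in when it is done.

Besides the shell and the picture viewer there is one more tool, called as name(argument=value, ...), one argument or row to a line, values as JSON. move_arm: Moves the arm, as the interface text tells. Its arguments: {"type":"object","properties":{"increments":{"type":"array"},"newtons":{"type":"number"}},"required":["increments"]}

```bash
mkdir -p pics
python3 - <<'E'
from bench import *
import cv2,numpy as np
o=get_obs();print(o)
for n in("scene","top"):
    s=snapshot(n);cv2.imwrite(f"pics/{n}0.png",s["pixels"]);np.savez(f"{n}0.npz",**s)
E
```

```text
{'clock': 0.0, 'joint_positions': array([ 1.00039025e+00,  4.91569899e-01,  1.55947144e+00, -1.11007247e-05,
        1.09169203e+00, -1.05626374e-01]), 'qvel': array([ 0.00076332, -0.00047261, -0.00077628, -0.0002092 , -0.00106605,
       -0.00052547]), 'effort': array([ 3.81251466e-04, -6.12652588e+01, -2.58182305e+01,  6.92050369e-02,
        4.82130842e-02, -1.42698177e-04]), 'ee_pos': array([0.28000067, 0.55848772, 0.21404775]), 'orientation': array([ 2.51180917e-04,  8.50946778e-01,  5.25251613e-01, -5.12096682e-04]), 'contact_force': array([-0.06496833, -0.16031797,  0.69620535]), 'ft_torque': array([ 0.0103682 , -0.04501325,  0.02778123]), 'width': 1.0044232439365393}
```

View pics/scene0.png

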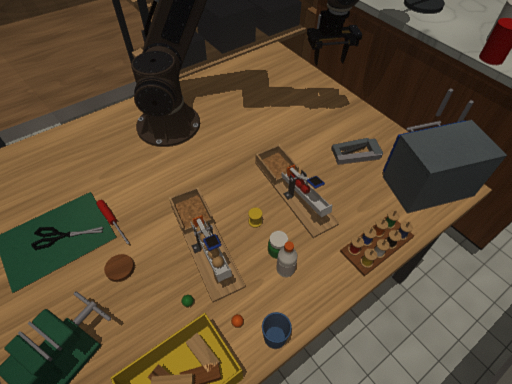

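View pics/top0.png

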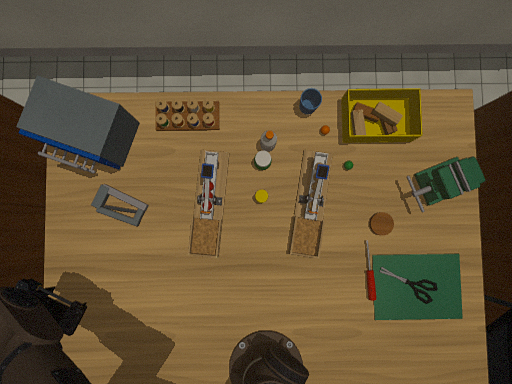

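Run:
```python
import cv2,numpy as np
t=cv2.imread("pics/top0.png");s=cv2.imread("pics/scene0.png")
c=cv2.resize(t[140:265,180:340],None,fx=5,fy=4.8*1.0,interpolation=cv2.INTER_CUBIC)
c=cv2.resize(t[145:260,180:340],(800,575),interpolation=cv2.INTER_CUBIC);cv2.imwrite("pics/tc.png",c)
c=cv2.resize(s[140:305,160:350],(690,600),interpolation=cv2.INTER_CUBIC);cv2.imwrite("pics/sc.png",c)
```

```text
(no output)
```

View pics/tc.png

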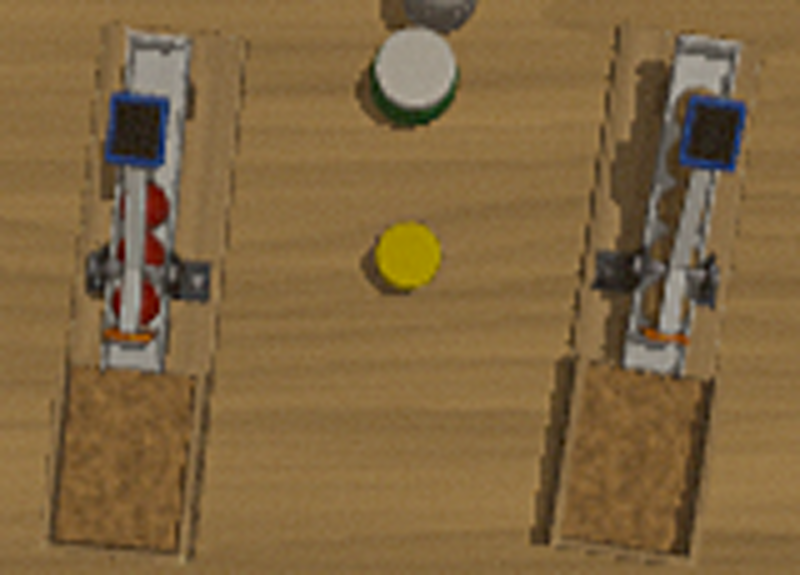

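View pics/sc.png

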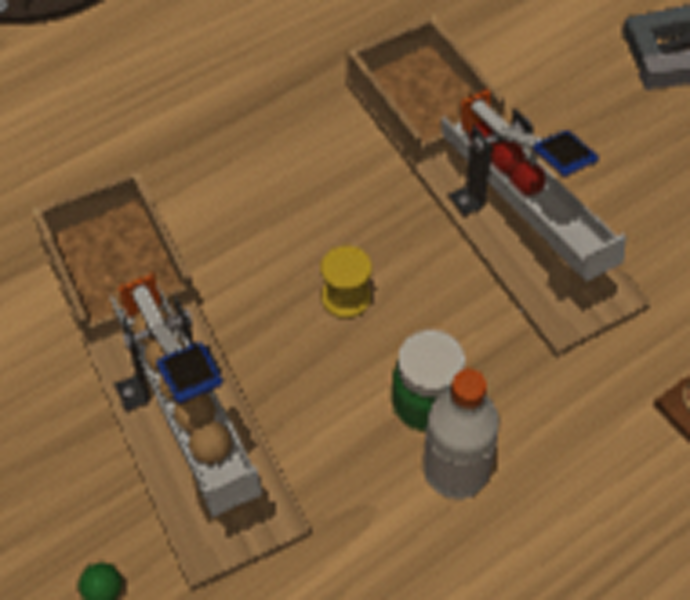

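Candidates: blue pads at top-view (322,172), with light-wood balls beneath (plain), and (207,171), with red balls (red feeder). Green (349,165) and orange (325,130) balls are loose look-alikes. The plain feeder is the one at top-view x≈312, and the crops confirm it.

```bash
cat > h.py <<'E'
import numpy as np
def w(s,u,v,z=None):
    K,R,t=s["K"],s["R"],s["t"]
    r=np.array([(u-K[0,2])/K[0,0],(v-K[1,2])/K[1,1],1.])
    C=-R.T@t; d=R.T@r
    if z is None: return C+d*s["range_z"][int(round(v)),int(round(u))]
    return C+d*(z-C[2])/d[2]
E
python3 - <<'E'
from h import *
import cv2
from bench import *
o=get_obs()
T=np.load("top0.npz");S=np.load("scene0.npz")
for n,s,hs in(("top",T,(100,130)),("scene",S,(0,0))):
    b=s["pixels"].astype(int)
    H,W=b.shape[:2]
    P=np.array([[w(s,u,v) for u in range(W)] for v in range(H)])
    np.save(n+"P.npy",P)
    blue=(b[...,0]>b[...,2]+50)&(b[...,0]>b[...,1]+40)
    k,l,st,c=cv2.connectedComponentsWithStats(blue.astype(np.uint8))
    for i in range(1,k):
        if st[i,4]>8:
            q=P[l==i];print(n,st[i],c[i].round(1),np.median(q,0).round(4), q.min(0).round(3),q.max(0).round(3))
print("pad top", [w(T,u,171.6).round(4) for u in(322.4,207.5)],w(T,322.4,171.6,.155).round(4))
# pad region from depth
P=np.load("topP.npy")
m=np.zeros(P.shape[:2],bool);m[158:186,308:336]=1
m&=P[...,2]>.135
q=P[m];print(len(q),q.mean(0),q.min(0),q.max(0))
# fit plane
A=np.c_[q[:,:2]-q[:,:2].mean(0),np.ones(len(q))];print(np.linalg.lstsq(A,q[:,2],rcond=None)[0])
print(cv2.minAreaRect(q[:,:2].astype(np.float32)*1000))
# scene
# board edges at z~0.012: channel axis & tray corners
for (u,v) in ((558,545),(690,555),(590,370),(712,378),(705,40),(658,370)):
    print((u,v),w(T,180+u/5,145+v/5,.05).round(4),w(T,180+u/5,145+v/5).round(4))
E
```

```text
Still running in the background as job /tmp/bash_jobs.1000/9ec63e9f5d06 (pid 539). You'll get a notice when it ends.
```

```bash
kill -- -$(cat /tmp/bash_jobs.1000/9ec63e9f5d06/pid)
python3 - <<'E'
from h import *
import cv2
T=dict(np.load("top0.npz"));S=dict(np.load("scene0.npz"))
def cloud(s):
    K,R,t=s["K"],s["R"],s["t"];v,u=np.mgrid[0:384,0:512]
    r=np.stack([(u-K[0,2])/K[0,0],(v-K[1,2])/K[1,1],np.ones_like(u)],-1)
    return (r*s["range_z"][...,None]-t)@R
for n,s in(("top",T),("scene",S)):
    b=s["pixels"].astype(int);P=cloud(s)
    if n=="top":PT=P
    blue=(b[...,0]>b[...,2]+30)&(b[...,0]>b[...,1]+25)
    k,l,st,c=cv2.connectedComponentsWithStats(blue.astype(np.uint8))
    for i in range(1,k):
        if st[i,4]>15:
            q=P[l==i];print(n,st[i],c[i].round(1),np.median(q,0).round(4))
    p=(slice(158,186),slice(308,336)) if n=="top" else (slice(230,255),slice(198,228))
    q=P[p].reshape(-1,3);q=q[(q[:,2]>.135)];print(len(q),q.mean(0).round(4),q.min(0).round(4),q.max(0).round(4),cv2.minAreaRect(q[:,:2].astype(np.float32)*1000))
    A=np.c_[q[:,:2]-q[:,:2].mean(0),np.ones(len(q))];print(np.linalg.lstsq(A,q[:,2],rcond=None)[0])
print(w(T,322.4,171.6,.155).round(4))
for (u,v) in ((558,545),(690,555),(590,370),(712,378),(705,40),(658,370)):
    print((u,v),w(T,180+u/5,145+v/5,.05).round(4),w(T,180+u/5,145+v/5).round(4))
E
```

```text
top [ 19 129  85  34 468] [ 60.5 145.4] [0.7201 0.6057 0.1874]
top [103 160  17   9  48] [111.  164.2] [0.6782 0.4912 0.0884]
top [201 163  13  15  59] [207.1 170.3] [0.646  0.1752 0.1538]
top [316 164  13  15  58] [321.9 171.2] [ 0.6381 -0.1741  0.1537]
178 [ 0.6347 -0.1711  0.1722] [ 0.4776 -0.1941  0.1359] [0.6599 0.0433 1.2681] ((557.445556640625, -83.78611755371094), (48.23211669921875, 296.1922302246094), 41.3930549621582)
[-1.2777301   3.6665872   0.17223625]
scene [307 179  17   9  40] [315.2 183.6] [0.6612 0.1611 0.1562]
scene [204 235  17  15  60] [212.5 244.2] [ 0.6543 -0.184   0.1551]
196 [ 0.6464 -0.1813  0.1621] [ 0.6157 -0.3615  0.1465] [ 1.0778 -0.1583  0.9533] ((851.5723876953125, -256.9395446777344), (39.857051849365234, 496.8693542480469), 69.7767105102539)
[ 1.42093731 -0.72680149  0.16208171]
[ 0.6363 -0.1764  0.155 ]
(558, 545) [ 0.3796 -0.0885  0.05  ] [ 0.3755 -0.0941 -0.0018]
(690, 555) [ 0.3718 -0.1753  0.05  ] [ 0.3717 -0.1757  0.0481]
(590, 370) [ 0.4943 -0.1121  0.05  ] [ 0.4946 -0.1155  0.0236]
(712, 378) [ 0.4879 -0.1929  0.05  ] [ 0.4879 -0.1944  0.0421]
(705, 40) [ 0.7142 -0.1941  0.05  ] [ 0.7039 -0.1838  0.1027]
(658, 370) [ 0.4936 -0.1572  0.05  ] [ 0.4939 -0.1603  0.0313]
```

Run:
```python
from bench import *
import numpy as np
from scipy.spatial.transform import Rotation as Ro
o=get_obs();q=o["orientation"];R=Ro.from_quat([*q[1:],q[0]])
Rm=R.as_matrix();print(Rm.round(3))
print("shift",(Rm.T@(np.array([.637,-.176,.205])-o["ee_pos"])*1000).round(1))
a=-0.17
G=np.array([[np.cos(a),np.sin(a),0],[np.sin(a),-np.cos(a),0],[0,0,-1]]).T
print((R.inv()*Ro.from_matrix(G)).as_rotvec(degrees=True)/8)
```

```text
[[ 0.448  0.894 -0.001]
 [ 0.894 -0.448 -0.001]
 [-0.001 -0.    -1.   ]]
shift [-496.6  648.4    9.6]
[3.89192448e-03 6.54375945e-03 9.13862759e+00]
```

move_arm(
  increments=[
    {"hand": 0, "dx": -120, "dy": 155, "dz": 0, "rz": 2.2},
    {"hand": 0, "dx": -250, "dy": 320, "dz": 0, "rz": 4.5},
    {"hand": 0, "dx": -496, "dy": 648, "dz": 0, "rz": 9.14},
    {"hand": 0, "dx": -496, "dy": 648, "dz": 0, "rz": 9.14},
    {"hand": 0, "dx": -496, "dy": 648, "dz": 0, "rz": 9.14},
    {"hand": 0, "dx": -496, "dy": 648, "dz": 0, "rz": 9.14},
    {"hand": 0, "dx": -496, "dy": 648, "dz": 0, "rz": 9.14},
    {"hand": 0, "dx": -496, "dy": 648, "dz": 0, "rz": 9.14},
    {"hand": 0, "dx": -496, "dy": 648, "dz": 0, "rz": 9.14},
    {"hand": 0, "dx": -496, "dy": 648, "dz": 0, "rz": 9.14},
    {"hand": 0, "dx": -496, "dy": 648, "dz": 0, "rz": 9.14},
    {"hand": 0, "dx": -496, "dy": 648, "dz": 0, "rz": 9.14},
    {"hand": 0, "dx": -496, "dy": 648, "dz": 0, "rz": 9.14},
    {"hand": 0, "dx": -496, "dy": 648, "dz": 0, "rz": 9.14},
    {"hand": 0, "dx": -496, "dy": 648, "dz": 0, "rz": 9.14},
    {"hand": 0, "dx": -496, "dy": 648, "dz": 0, "rz": 9.14},
    {"hand": 0, "dx": -496, "dy": 648, "dz": 0, "rz": 9.14},
    {"hand": 0, "dx": -496, "dy": 648, "dz": 0, "rz": 9.14},
    {"hand": 0, "dx": -496, "dy": 648, "dz": 0, "rz": 9.14},
    {"hand": 0, "dx": -496, "dy": 648, "dz": 0, "rz": 9.14},
  ],
)

```text
schema error: expected keys hand, dx, dy, dz, rx, ry, rz
```

move_arm(
  increments=[
    {"hand": 0, "dx": -120, "dy": 155, "dz": 0, "rx": 0, "ry": 0, "rz": 2.2},
    {"hand": 0, "dx": -250, "dy": 320, "dz": 0, "rx": 0, "ry": 0, "rz": 4.5},
    {"hand": 0, "dx": -496, "dy": 648, "dz": 0, "rx": 0, "ry": 0, "rz": 9.14},
    {"hand": 0, "dx": -496, "dy": 648, "dz": 0, "rx": 0, "ry": 0, "rz": 9.14},
    {"hand": 0, "dx": -496, "dy": 648, "dz": 0, "rx": 0, "ry": 0, "rz": 9.14},
    {"hand": 0, "dx": -496, "dy": 648, "dz": 0, "rx": 0, "ry": 0, "rz": 9.14},
    {"hand": 0, "dx": -496, "dy": 648, "dz": 0, "rx": 0, "ry": 0, "rz": 9.14},
    {"hand": 0, "dx": -496, "dy": 648, "dz": 0, "rx": 0, "ry": 0, "rz": 9.14},
    {"hand": 0, "dx": -496, "dy": 648, "dz": 0, "rx": 0, "ry": 0, "rz": 9.14},
    {"hand": 0, "dx": -496, "dy": 648, "dz": 0, "rx": 0, "ry": 0, "rz": 9.14},
    {"hand": 0, "dx": -496, "dy": 648, "dz": 0, "rx": 0, "ry": 0, "rz": 9.14},
    {"hand": 0, "dx": -496, "dy": 648, "dz": 0, "rx": 0, "ry": 0, "rz": 9.14},
    {"hand": 0, "dx": -496, "dy": 648, "dz": 0, "rx": 0, "ry": 0, "rz": 9.14},
    {"hand": 0, "dx": -496, "dy": 648, "dz": 0, "rx": 0, "ry": 0, "rz": 9.14},
    {"hand": 0, "dx": -496, "dy": 648, "dz": 0, "rx": 0, "ry": 0, "rz": 9.14},
    {"hand": 0, "dx": -496, "dy": 648, "dz": 0, "rx": 0, "ry": 0, "rz": 9.14},
    {"hand": 0, "dx": -496, "dy": 648, "dz": 0, "rx": 0, "ry": 0, "rz": 9.14},
    {"hand": 0, "dx": -496, "dy": 648, "dz": 0, "rx": 0, "ry": 0, "rz": 9.14},
    {"hand": 0, "dx": -496, "dy": 648, "dz": 0, "rx": 0, "ry": 0, "rz": 9.14},
    {"hand": 0, "dx": -496, "dy": 648, "dz": 0, "rx": 0, "ry": 0, "rz": 9.14},
  ],
)

```text
clock: 2.1
ee_pos: [0.6365, -0.1738, 0.2147]
orientation: [0.0, 0.996, -0.084, -0.0]
contact_force: [-0.2, 0.4, 0.1]
width: 0.006
```

Run:
```python
from bench import *
import cv2,numpy as np
o=get_obs();print(o["ee_pos"],o["orientation"],o["clock"])
for n in("scene","top","wrist"):
    s=snapshot(n);np.savez(f"{n}1.npz",**s);p=s["pixels"]
    if n=="scene":p=cv2.resize(p[150:310,140:300],(600,600),interpolation=cv2.INTER_CUBIC)
    if n=="wrist":
        print(s["K"])
        C=-s["R"].T@s["t"];print("cam",C)
        for X in ((.637,-.176,.154),tuple(o["ee_pos"])):
            c=s["R"]@np.array(X)+s["t"];th=np.arctan2(np.hypot(c[0],c[1]),c[2]);d=c[:2]/np.hypot(c[0],c[1])
            print(X,s["K"][:2,2]+s["K"][0,0]*th*d)
    cv2.imwrite(f"pics/{n}1.png",p)
```

```text
[ 0.63649624 -0.17377957  0.2146819 ] [ 2.85801442e-04  9.96435297e-01 -8.43589751e-02 -4.23745195e-04] 2.1
[[297.31863964   0.         257.94982754]
 [  0.         297.31863964 189.07320501]
 [  0.           0.           1.        ]]
cam [ 0.64762092 -0.10923183  0.38464418]
(0.637, -0.176, 0.154) [258.92575858 203.44829278]
(np.float64(0.6364962441945202), np.float64(-0.17377957258336924), np.float64(0.21468189914716201)) [257.80753123 228.04116853]
```

View pics/scene1.png

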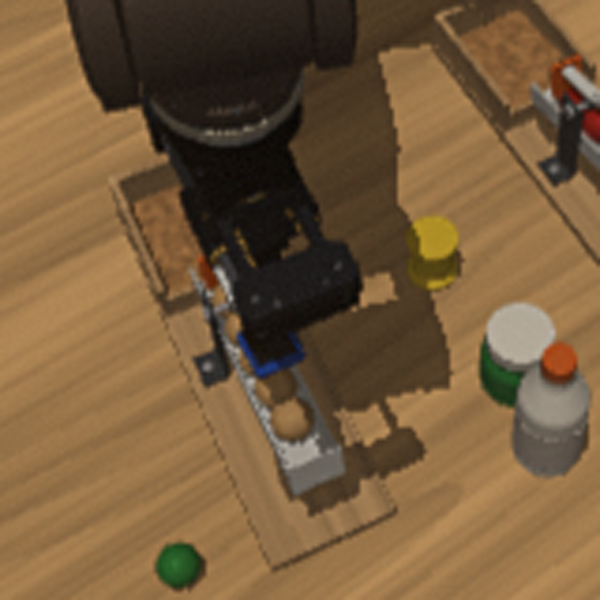

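View pics/wrist1.png

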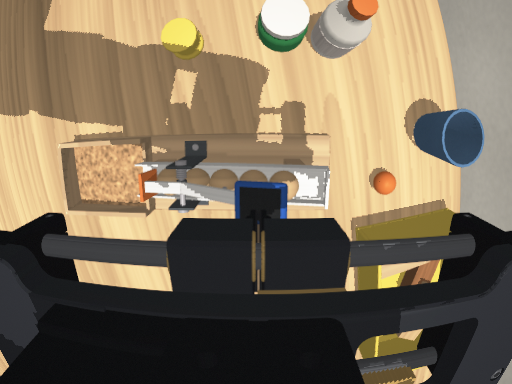

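Run:
```python
import numpy as np,cv2
s=dict(np.load("wrist1.npz"));K,R,t=s["K"],s["R"],s["t"]
v,u=np.mgrid[0:384,0:512];dx=u-K[0,2];dy=v-K[1,2];r=np.hypot(dx,dy)+1e-9;th=r/K[0,0]
ray=np.stack([np.tan(th)*dx/r,np.tan(th)*dy/r,np.ones_like(r)],-1)
P=(ray*s["range_z"][...,None]-t)@R
np.save("wP.npy",P)
for a in((261,200),(261,187),(238,190),(284,190),(200,225),(320,225),(250,225),(258,224),(200,250),(258,260),(238,212),(285,212),(146,183),(160,188),(200,192),(167,187),(284,183),(250,178)):
    print(a,P[a[1],a[0]].round(4))
cv2.imwrite("pics/wc.png",cv2.resize(s["pixels"][120:300,130:360],(767,600),interpolation=cv2.INTER_CUBIC))
```

```text
(261, 200) [ 0.6392 -0.1732  0.1548]
(261, 187) [ 0.6409 -0.163   0.1534]
(238, 190) [ 0.6219 -0.1632  0.1492]
(284, 190) [ 0.6585 -0.1675  0.1573]
(200, 225) [ 0.626  -0.1359  0.3049]
(320, 225) [ 0.6603 -0.1418  0.3049]
(250, 225) [ 0.6402 -0.1387  0.3036]
(258, 224) [ 0.6384 -0.1634  0.2361]
(200, 250) [ 0.6273 -0.1391  0.3155]
(258, 260) [ 0.6413 -0.1462  0.3118]
(238, 212) [ 0.6185 -0.1815  0.1502]
(285, 212) [ 0.6567 -0.1858  0.157 ]
(146, 183) [ 0.5206 -0.1522  0.0933]
(160, 188) [ 0.5354 -0.16    0.0943]
(200, 192) [ 0.5819 -0.1671  0.1143]
(167, 187) [ 0.5442 -0.1599  0.0966]
(284, 183) [ 0.6596 -0.1629  0.1528]
(250, 178) [ 0.6298 -0.1662  0.0919]
```

View pics/wc.png

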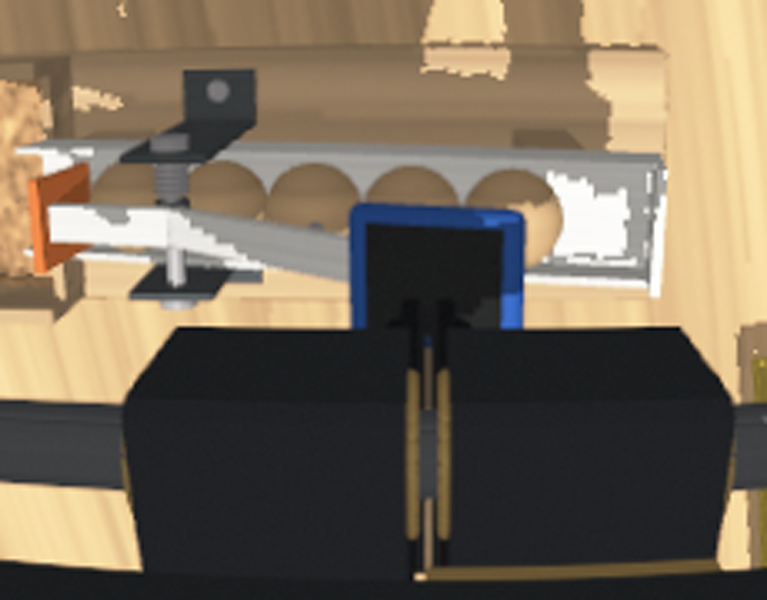

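The wrist view shows the right feeder: the blue pad at (261,200) px with a row of plain balls and the orange gate at (146,183). The shut tips sit above the pad.

move_arm(
  increments=[
    {"hand": 0, "dx": 1, "dy": 3, "dz": 20, "rx": 0, "ry": 0, "rz": 0},
    {"hand": 0, "dx": 1, "dy": 3, "dz": 40, "rx": 0, "ry": 0, "rz": 0},
    {"hand": 0, "dx": 1, "dy": 3, "dz": 52, "rx": 0, "ry": 0, "rz": 0},
    {"hand": 0, "dx": 1, "dy": 3, "dz": 52, "rx": 0, "ry": 0, "rz": 0},
    {"hand": 0, "dx": 1, "dy": 3, "dz": 52, "rx": 0, "ry": 0, "rz": 0},
  ],
)

```text
clock: 2.75
ee_pos: [0.6375, -0.1771, 0.1636]
orientation: [0.001, 0.996, -0.084, 0.0]
contact_force: [0.1, -0.0, -0.1]
width: 0.006
```

Run:
```python
from bench import *
import cv2,numpy as np
o=get_obs();print(o["ee_pos"],o["contact_force"],o["clock"])
s=snapshot("wrist");cv2.imwrite("pics/w2.png",cv2.resize(s["pixels"][120:300,130:360],(767,600),interpolation=cv2.INTER_CUBIC))
```

```text
[ 0.63752366 -0.17707622  0.16355436] [ 0.05057613 -0.04928048 -0.08909165] 2.75
```

View pics/w2.png

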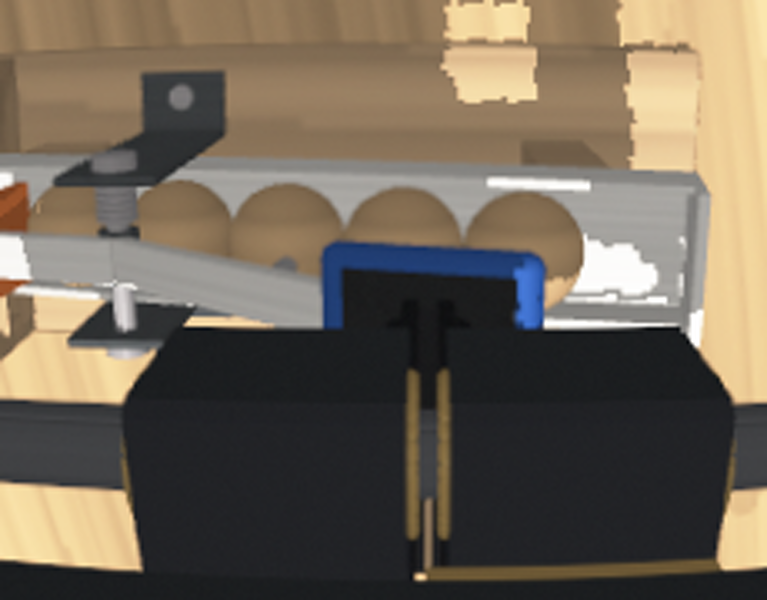

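move_arm(
  increments=[
    {"hand": 0, "dx": 0, "dy": 0, "dz": 7, "rx": 0, "ry": 0, "rz": 0},
    {"hand": 0, "dx": 4, "dy": 0, "dz": 13, "rx": 0, "ry": 0, "rz": 0},
    {"hand": 0, "dx": 8, "dy": 0, "dz": 20, "rx": 0, "ry": 0, "rz": 0},
    {"hand": 0, "dx": 12, "dy": 0, "dz": 27, "rx": 0, "ry": 0, "rz": 0},
    {"hand": 0, "dx": 15, "dy": 0, "dz": 34, "rx": 0, "ry": 0, "rz": 0},
    {"hand": 0, "dx": 18, "dy": 0, "dz": 40, "rx": 0, "ry": 0, "rz": 0},
    {"hand": 0, "dx": 19, "dy": 0, "dz": 45, "rx": 0, "ry": 0, "rz": 0},
    {"hand": 0, "dx": 19, "dy": 0, "dz": 46, "rx": 0, "ry": 0, "rz": 0},
    {"hand": 0, "dx": 19, "dy": 0, "dz": 46, "rx": 0, "ry": 0, "rz": 0},
  ],
)

```text
clock: 3.7
ee_pos: [0.6574, -0.1807, 0.1179]
orientation: [0.001, 0.996, -0.084, 0.002]
contact_force: [5.4, -0.4, 5.1]
width: 0.003
```

Run:
```python
from bench import *
import cv2,numpy as np
o=get_obs();print(o["ee_pos"],o["contact_force"],o["clock"])
s=snapshot("wrist");cv2.imwrite("pics/w3.png",cv2.resize(s["pixels"][120:300,0:360],(800,400),interpolation=cv2.INTER_CUBIC))
```

```text
[ 0.65741697 -0.1806851   0.11792097] [ 5.3585032  -0.39364194  5.07771943] 3.7
```

View pics/w3.png

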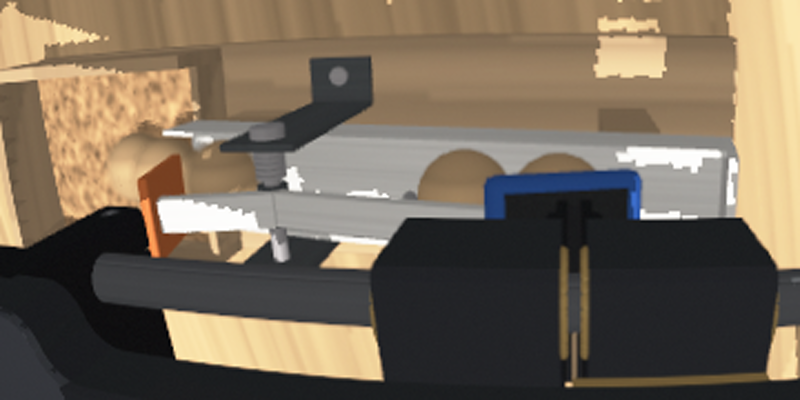

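move_arm(
  increments=[
    {"hand": 0, "dx": 0, "dy": 0, "dz": 2, "rx": 0, "ry": 0, "rz": 0},
    {"hand": 0, "dx": 0, "dy": 0, "dz": 2, "rx": 0, "ry": 0, "rz": 0},
    {"hand": 0, "dx": 0, "dy": 0, "dz": 2, "rx": 0, "ry": 0, "rz": 0},
  ],
)

```text
clock: 4.05
ee_pos: [0.658, -0.1808, 0.1162]
orientation: [0.001, 0.996, -0.084, 0.002]
contact_force: [3.4, 0.1, 4.4]
width: 0.004
```

move_arm(
  increments=[
    {"hand": 0, "dx": 0, "dy": 0, "dz": 1, "rx": 0, "ry": 0, "rz": 0},
    {"hand": 0, "dx": 0, "dy": 0, "dz": 2, "rx": 0, "ry": 0, "rz": 0},
    {"hand": 0, "dx": 0, "dy": 0, "dz": 2, "rx": 0, "ry": 0, "rz": 0},
  ],
)

```text
clock: 4.35
ee_pos: [0.6583, -0.1809, 0.1151]
orientation: [0.001, 0.996, -0.084, 0.003]
contact_force: [1.2, 1.8, 13.0]
width: 0.003
```

The force has risen to 13 N, so the pad is on its stop. I'll hold it there.

move_arm(
  increments=[
    {"hand": 0, "dx": 0, "dy": 0, "dz": 0.5, "rx": 0, "ry": 0, "rz": 0},
    {"hand": 0, "dx": 0, "dy": 0, "dz": 0.5, "rx": 0, "ry": 0, "rz": 0},
    {"hand": 0, "dx": 0, "dy": 0, "dz": 0.5, "rx": 0, "ry": 0, "rz": 0},
    {"hand": 0, "dx": 0, "dy": 0, "dz": 0.5, "rx": 0, "ry": 0, "rz": 0},
    {"hand": 0, "dx": 0, "dy": 0, "dz": 0.5, "rx": 0, "ry": 0, "rz": 0},
    {"hand": 0, "dx": 0, "dy": 0, "dz": 0.5, "rx": 0, "ry": 0, "rz": 0},
    {"hand": 0, "dx": 0, "dy": 0, "dz": 0.5, "rx": 0, "ry": 0, "rz": 0},
    {"hand": 0, "dx": 0, "dy": 0, "dz": 0.5, "rx": 0, "ry": 0, "rz": 0},
    {"hand": 0, "dx": 0, "dy": 0, "dz": 0.5, "rx": 0, "ry": 0, "rz": 0},
    {"hand": 0, "dx": 0, "dy": 0, "dz": 0.5, "rx": 0, "ry": 0, "rz": 0},
    {"hand": 0, "dx": 0, "dy": 0, "dz": 0.5, "rx": 0, "ry": 0, "rz": 0},
    {"hand": 0, "dx": 0, "dy": 0, "dz": 0.5, "rx": 0, "ry": 0, "rz": 0},
    {"hand": 0, "dx": 0, "dy": 0, "dz": 0.5, "rx": 0, "ry": 0, "rz": 0},
    {"hand": 0, "dx": 0, "dy": 0, "dz": 0.5, "rx": 0, "ry": 0, "rz": 0},
    {"hand": 0, "dx": 0, "dy": 0, "dz": 0.5, "rx": 0, "ry": 0, "rz": 0},
  ],
)

```text
clock: 5.85
ee_pos: [0.6583, -0.1809, 0.1151]
orientation: [0.001, 0.996, -0.084, 0.003]
contact_force: [-0.4, -0.8, 10.4]
width: 0.004
```

Run:
```python
from bench import *
import cv2,numpy as np
o=get_obs();print(o["ee_pos"],o["contact_force"],o["clock"])
s=snapshot("wrist");a=cv2.resize(s["pixels"][120:300,0:360],(600,300),interpolation=cv2.INTER_CUBIC)
s=snapshot("top");b=cv2.resize(s["pixels"][145:265,280:345],(162,300),interpolation=cv2.INTER_CUBIC)
cv2.imwrite("pics/w4.png",np.hstack([a,b]))
```

```text
[ 0.65829148 -0.18086385  0.11514606] [-0.42448997 -0.78883821 10.37466683] 5.85
```

View pics/w4.png

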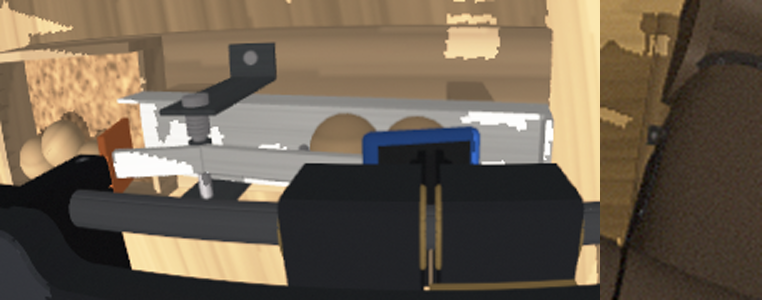

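Run:
```python
from bench import *
import cv2,numpy as np
s=snapshot("wrist");a=cv2.resize(s["pixels"][140:290,0:200],(800,600),interpolation=cv2.INTER_CUBIC)
cv2.imwrite("pics/w5.png",a)
s=snapshot("scene");cv2.imwrite("pics/s5.png",cv2.resize(s["pixels"][170:300,150:280],(600,600),interpolation=cv2.INTER_CUBIC))
```

```text
(no output)
```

View pics/w5.png

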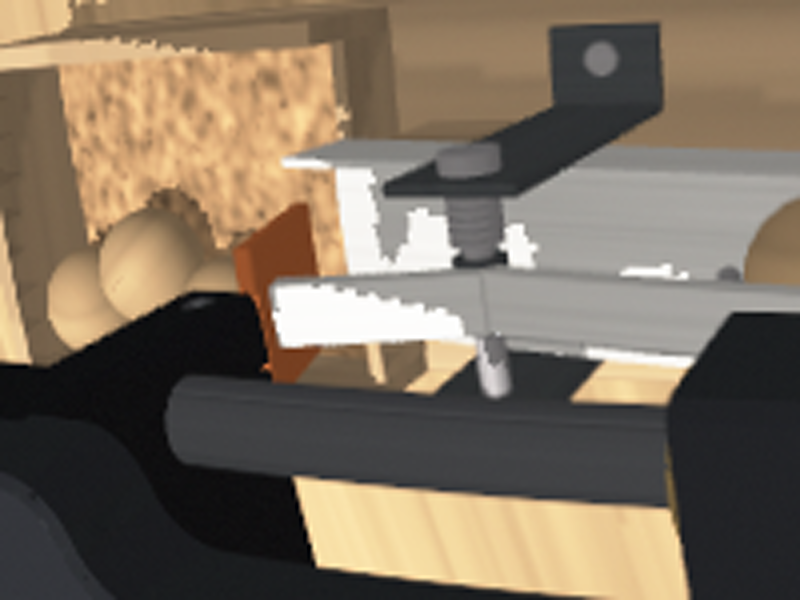

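View pics/s5.png

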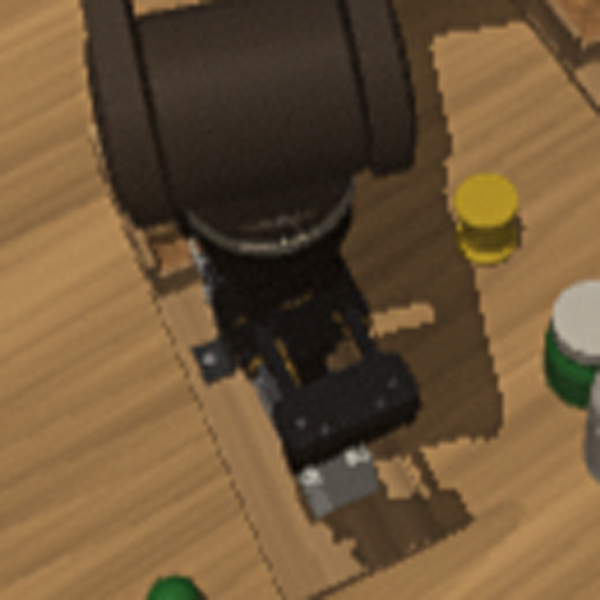

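Run:
```python
from bench import *
import numpy as np
o=get_obs();print(o["clock"])
s=snapshot("wrist");K,R,t=s["K"],s["R"],s["t"]
v,u=np.mgrid[0:384,0:512];dx=u-K[0,2];dy=v-K[1,2];r=np.hypot(dx,dy)+1e-9;th=r/K[0,0]
ray=np.stack([np.tan(th)*dx/r,np.tan(th)*dy/r,np.ones_like(r)],-1)
P=(ray*s["range_z"][...,None]-t)@R
for a in((72,290),(80,310),(60,310),(150,250),(130,240),(190,255),(220,265),(212,275),(225,275),(150,210),(270,260),(330,270)):
    print(a,P[140+a[1]//4,a[0]//4].round(4))
```

```text
6.05
(72, 290) [ 0.3938 -0.1546  0.0428]
(80, 310) [ 0.3963 -0.1603  0.0443]
(60, 310) [ 0.3905 -0.1586  0.0471]
(150, 250) [ 0.4304 -0.1484  0.0431]
(130, 240) [ 0.4261 -0.1448  0.0457]
(190, 255) [ 0.4366 -0.153   0.0341]
(220, 265) [ 0.4529 -0.1568  0.0407]
(212, 275) [ 0.4507 -0.1581  0.0423]
(225, 275) [ 0.4547 -0.1588  0.0421]
(150, 210) [ 0.4245 -0.1392  0.0326]
(270, 260) [ 0.5224 -0.147   0.1055]
(330, 270) [ 0.4734 -0.1668  0.021 ]
```

All three balls are in the tray (x≈0.395, 0.43 and 0.455, tops about 45 mm). Next I release the lever along the same arc.

move_arm(
  increments=[
    {"hand": 0, "dx": -2, "dy": 0, "dz": -6, "rx": 0, "ry": 0, "rz": 0},
    {"hand": 0, "dx": -5, "dy": 0, "dz": -13, "rx": 0, "ry": 0, "rz": 0},
    {"hand": 0, "dx": -9, "dy": 0, "dz": -20, "rx": 0, "ry": 0, "rz": 0},
    {"hand": 0, "dx": -13, "dy": 0, "dz": -27, "rx": 0, "ry": 0, "rz": 0},
    {"hand": 0, "dx": -17, "dy": 0, "dz": -34, "rx": 0, "ry": 0, "rz": 0},
    {"hand": 0, "dx": -19, "dy": 0, "dz": -42, "rx": 0, "ry": 0, "rz": 0},
    {"hand": 0, "dx": -19, "dy": 0, "dz": -60, "rx": 0, "ry": 0, "rz": 0},
    {"hand": 0, "dx": -19, "dy": 0, "dz": -90, "rx": 0, "ry": 0, "rz": 0},
    {"hand": 0, "dx": -19, "dy": 0, "dz": -120, "rx": 0, "ry": 0, "rz": 0},
    {"hand": 0, "dx": -19, "dy": -50, "dz": -130, "rx": 0, "ry": 0, "rz": 0},
    {"hand": 0, "dx": -19, "dy": -100, "dz": -130, "rx": 0, "ry": 0, "rz": 0},
    {"hand": 0, "dx": -19, "dy": -150, "dz": -130, "rx": 0, "ry": 0, "rz": 0},
    {"hand": 0, "dx": -19, "dy": -200, "dz": -130, "rx": 0, "ry": 0, "rz": 0},
    {"hand": 0, "dx": -19, "dy": -220, "dz": -130, "rx": 0, "ry": 0, "rz": 0},
    {"hand": 0, "dx": -19, "dy": -220, "dz": -130, "rx": 0, "ry": 0, "rz": 0},
    {"hand": 0, "dx": -19, "dy": -220, "dz": -130, "rx": 0, "ry": 0, "rz": 0},
    {"hand": 0, "dx": -19, "dy": -220, "dz": -130, "rx": 0, "ry": 0, "rz": 0},
  ],
)

```text
clock: 7.8
ee_pos: [0.6754, 0.0383, 0.2444]
orientation: [0.001, 0.996, -0.085, 0.002]
contact_force: [0.3, -0.5, -0.3]
width: 0.006
```

Run:
```python
from bench import *
import cv2,numpy as np
o=get_obs();print(o["ee_pos"],o["contact_force"],o["clock"])
s=snapshot("scene");a=cv2.resize(s["pixels"][180:305,160:285],(400,400),interpolation=cv2.INTER_CUBIC)
s=snapshot("top");b=cv2.resize(s["pixels"][145:260,180:340],(400,288),interpolation=cv2.INTER_CUBIC)
P=np.zeros((400,800,3),np.uint8);P[:,:400]=a;P[:288,400:]=b
cv2.imwrite("pics/f.png",P)
K,R,t=s["K"],s["R"],s["t"]
v,u=np.mgrid[158:186,310:334]
r=np.stack([(u-K[0,2])/K[0,0],(v-K[1,2])/K[1,1],np.ones_like(u)],-1)
q=((r*s["range_z"][158:186,310:334,None]-t)@R).reshape(-1,3);q=q[(q[:,2]>.1)&(q[:,2]<.2)]
print(len(q),np.median(q,0))
```

```text
[0.67541402 0.03832579 0.24444705] [ 0.25122588 -0.53209115 -0.34047769] 7.8
199 [ 0.63511531 -0.17288981  0.15369671]
```

View pics/f.png

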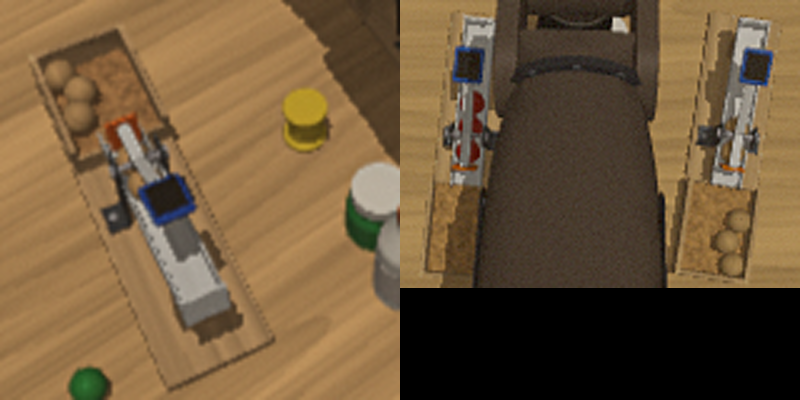

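The final view shows three balls in the tray at (735,220), (727,241) and (732,264). The pad is back at 154 mm, the gate is down, and the arm is clear. I'll let it settle and check once more.

move_arm(
  increments=[
    {"hand": 0, "dx": 0, "dy": 0, "dz": 0, "rx": 0, "ry": 0, "rz": 0},
    {"hand": 0, "dx": 0, "dy": 0, "dz": 0, "rx": 0, "ry": 0, "rz": 0},
    {"hand": 0, "dx": 0, "dy": 0, "dz": 0, "rx": 0, "ry": 0, "rz": 0},
    {"hand": 0, "dx": 0, "dy": 0, "dz": 0, "rx": 0, "ry": 0, "rz": 0},
    {"hand": 0, "dx": 0, "dy": 0, "dz": 0, "rx": 0, "ry": 0, "rz": 0},
    {"hand": 0, "dx": 0, "dy": 0, "dz": 0, "rx": 0, "ry": 0, "rz": 0},
    {"hand": 0, "dx": 0, "dy": 0, "dz": 0, "rx": 0, "ry": 0, "rz": 0},
    {"hand": 0, "dx": 0, "dy": 0, "dz": 0, "rx": 0, "ry": 0, "rz": 0},
  ],
)

```text
clock: 8.7
ee_pos: [0.6756, 0.0382, 0.2446]
orientation: [0.001, 0.996, -0.085, 0.003]
contact_force: [-0.5, -0.7, 0.1]
width: 0.005
```

Run:
```python
from bench import *
import cv2,numpy as np
s=snapshot("wrist");cv2.imwrite("pics/f2w.png",s["pixels"])
s=snapshot("top");cv2.imwrite("pics/f2.png",cv2.resize(s["pixels"][145:260,290:345],(287,600),interpolation=cv2.INTER_CUBIC))
```

```text
(no output)
```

View pics/f2.png

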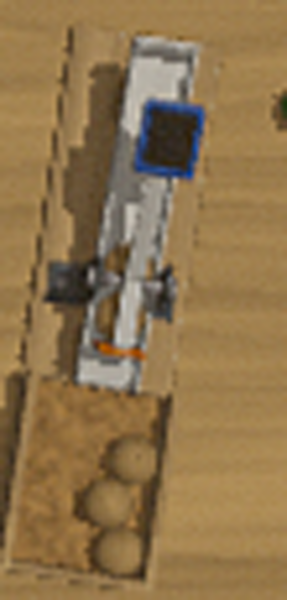

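View pics/f2w.png

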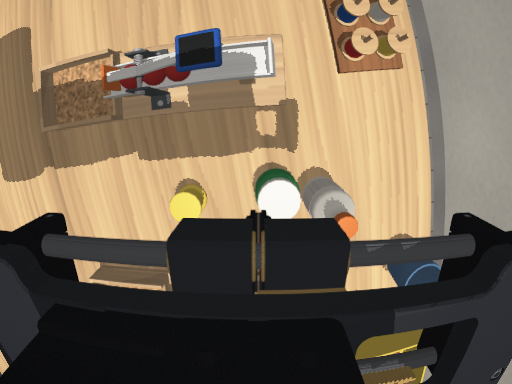

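Everything is settled. Three balls are at rest in the tray (crop (131,458), (108,502), (118,552)), two are behind the shut gate, and the red feeder's three balls have not moved.

```bash
python3 -c "
from bench import *
print(sign_off())"
```

```text
the job is handed in; nothing more can be done
None
```

One set of three plain balls is out in the tray, and the plain feeder's gate is shut in front of the two that remain. The job was handed in at about 9 s of the 38 s allowed.

- **Press:** I pressed the plain feeder's blue pad with the shut fingertips, following its arc down to the stop, where the force rose to about 10–13 N. I held it there for about 1.5 s and checked that all three balls were in the tray before releasing.
- **Release:** I let the lever back up along the same arc, then lifted the arm and moved it clear to the side.
- **Last checks:** The pad measured about 154 mm high, the same as before the press. The pictures show three balls at rest in the tray and two behind the shut gate. The red feeder looks untouched, the bystanders in view look unmoved, and the force on the tool was about zero.
- **Disagreements:** No check failed. The first press stopped about 3 mm short of the stop, so I pressed a little further in two small steps without letting the lever rise.

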